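Split the nested parts cups and sort them by size

ROBOT

A 6-joint arm with a two-finger parallel gripper is mounted at the origin on the work surface. World frame = base frame: x ahead of the robot, y to its left, z up, the work surface at z = 0. Lengths are in mm, angles in rad, forces in N, time in s.
With the tool pointing down it reaches from about 275 to 825 mm from the base axis. Payload 5.2 kg.
Tool frame: the origin (TCP) lies midway between the tips of the shut fingers; the grasp point (between the pads) lies 19 mm behind it (env.grasp_offset is the distance from the TCP to the grasp point, in mm); z points along the fingers, y is the direction in which the jaws open and shut (so a half turn about z gives the same grasp; the last joint's range is limited). The gripper opens to 93 mm and grips with 3 to 60 N. Pads are 15 mm wide; open, the fingers measure 128 mm over their backs; the gripper's body (75 mm by 188 mm) begins 65 mm behind the grasp point.
Start: joints at [0.94, 0.259, 1.535, -0, 1.348, -0.203], TCP at [228.158, 500.449, 218.653] pointing down, gripper open.
Joint ranges: [-3.14, 3.14], [-0.91, 2.08], [0.19, 2.58], [-1.22, 4.36], [0.22, 2.71], [-3.12, 3.12]. Speed limits (rad/s): [2.57, 2.57, 3.14, 3.14, 3.14, 3.14].

INTERFACE

Orientations are given as a rotation vector (axis times angle).
In Python, from rig import read_state, grab_frame, get_calibration, job, recognise, cut_out, tip_of, env gives the robot as it stands.
- The arm moves only by the tool apply_moves, never from a script. Its argument "targets" is a list of rows, each a list of 7 numbers: the turn, a rotation vector about the world's x, y, z in degrees, then the shift along the world's x, y, z in m, then the opening, from 0 (shut) to 1 (fully open). In form: [[ax, ay, az, tx, ty, tz, jaw], ...]. A call has 1 to 8 rows; each row shifts and turns the pose as measured when the row begins; what a row does not reach is not made up. A row lasts 1/10 s, in which the tool goes at most 50 mm and 8.59 degrees, less where a joint would pass 70% of its speed; a pose out of reach is approached as far as the arm can. A call is refused whole if a number of a shift passes 0.05 or a number of a turn 8.59, either way. A call with a gripper value outside its range is refused whole. The fingers move at their own pace and stop on an object; "squeeze" is the grip in N (left out, the last holds). Time passes only in rows, so rows that do not move let the fingers close. It gives the time, the measured TCP pose, the force and the opening at its end, in the units of the state.
- read_state(): the state, without advancing time (a new reading comes with each control period).
- grab_frame(name): name is "scene" or "side" or "wrist"; returns (picture, depth): 384x512x3 uint8, red, green, blue; 384x512 float32, mm along the optical axis (not along the pixel's ray), 0 where there is no reading.
- get_calibration(name): a dict with "camera_matrix" (3x3 intrinsics, pixels), "origin" and "attitude" of the camera in the world. Camera axes: x right, y down, z forward; pixel columns grow to the right and rows downward; lengths in mm; the calibration is good to about 2 mm. A picture is of the moment at which its call begins: read the wrist's pose just before it. get_calibration takes no time and is no camera call; for the wrist camera it gives the pose at the moment of the call.
- job.job_done(): hands the job in, once; it reports no verdict.
Trained networks look in the newest picture that a camera, given by its name, has taken for a name from the list of things; names that differ only in an ending like _2 or _b are one class to them, and where a whole thing is asked for, a point or a joint stands for the part that bears it (a point fixed in the world has none). Each returns a list of dicts, best first, with "confidence" (0 to 1); they miss things now and then, are a little off and sometimes report something else, mostly with a low value. They report only what shows in the picture. A call takes as long as a camera call. They do not tell look-alikes from the thing itself.
- recognise(camera, label): "extent" ([left, top, width, height] in pixels, round what is visible of it).
- cut_out(camera, label): "pixels" (384x512 bool, what is visible of it) and "extent" ([left, top, width, height] in pixels, round what is visible of it).
- tip_of(camera, label): "pixel" ([row, column] in pixels: a listed point, or the origin of a listed thing).
The state is a dict: "time": time; "joints": joint angles; "joint_vel": joint speeds; "effort": joint torques, N m; "eef_pos": TCP position; "ee_rot": TCP orientation; "wrist_force": force on the tool from outside, world axes, zero at the start; "ft_torque": the same for the moment, N m; "opening": finger opening in mm.
Only numpy, scipy, OpenCV 4.12 (cv2) and the standard library are available. Lean on these libraries where they do the work, as an engineer would, in place of code of your own. Each camera call takes 0.05 s, during which the arm holds its last target. There are 200 camera calls.

TASK

Pull the two blue parts cups out of the black cup they are nested in and sort them by size: stand the small blue cup in the smaller empty metal dish and the middle-sized blue cup in the larger empty metal dish, both upright on the dish floor and let go. The dish with nuts in it is already in use and the black cup is screwed to the bench.

Things in the scene. Friction and masses are not known exactly. Their poses are not given: they have to be found in the camera images.
- cup_small: Small blue round cup, open on top, straight-sided: outer diameter 36 mm, height 56 mm, wall 4 mm, about 50 g. Origin: centre of its underside; z up. It starts upright inside cup_medium, nested 24 mm deep, its top 32 mm standing out, held by sprung ribs; a straight upward pull of a few newtons frees it and cup_medium stays behind (it may rise 2 mm).
- cup_medium: Middle-sized blue round cup, straight: outer diameter 50 mm, height 62 mm, raised floor 38 mm up, about 150 g. Origin: centre of its underside; z up. It starts upright in the fixed black cup (outer diameter 64, height 66 mm), its underside 36 mm above the bench, nested 30 mm deep, its top 32 mm standing out, held by stiffer ribs; a straight upward pull of 5 to 12 N frees it.
- dish_small: Smaller empty round metal dish, fixed on the bench: inside diameter 62 mm, outer 70 mm, rim 10 mm high, floor 4 mm above the bench. Origin: centre of its underside, on the bench; z up. The small cup belongs in it.
- dish_medium: Larger empty round metal dish, fixed on the bench: inside diameter 76 mm, outer 84 mm, rim 10 mm high, floor 4 mm above the bench. Origin: centre of its underside, on the bench; z up. The middle-sized cup belongs in it. A third dish alike (inside diameter 68 mm) holds nuts and is not for use; the three dishes may stand in any order.
Things that resemble listed ones, but are neither listed nor needed, are in the scene too. Leave any pink or white look-alike of the cup_medium alone.

How it is judged (in metres and radians):
At the end, for the whole second after the job is handed in: The small cup stands in the smaller empty dish and the middle-sized cup in the larger empty dish, each with its axis within 18 mm of the dish's centre, its underside on the dish floor (less than 9 mm above the bench), upright within 10 degrees, and at rest (horizontal distance between cup_small and dish_small below 0.018 m and z of cup_small in the frame of dish_small below 0.009 m and angle between each of cup_small, cup_medium's own z axis and vertical below 0.17 rad and linear speed of each of cup_small, cup_medium below 0.03 m/s and horizontal distance between cup_medium and dish_medium below 0.018 m and z of cup_medium in the frame of dish_medium below 0.009 m); the robot touches nothing.
It also fails if it takes over 56 s, if anything falls off the work surface, if the arm or the gripper's body presses on something with over 40 N, if the wrist force passes 120 N, or if a joint passes its speed limit or range.

## Working session

There is one attempt and no reset: what is moved stays moved. The work goes in short steps, Python scripts to look and compute and a tool call to move; the robot and the scene stay as the last step left them, time stands still between calls to the robot, and variables do not carry over. Pictures are saved under pics/ and viewed, about 8 in all and at most 12, crops included, and the job is handed in when it is done.

Besides the shell and the picture viewer there is one more tool, called after "Emit:" by a JSON object that holds its "name" and its "arguments", one argument or row to a line. apply_moves: Moves the arm, as the interface text tells. Its arguments: {"type":"object","properties":{"targets":{"type":"array","items":{"type":"array","items":{"type":"number"}}},"squeeze":{"type":"number"}},"required":["targets"]}

```bash
ls; mkdir -p pics
cat > h.py <<'E'
import numpy as np, cv2
from rig import read_state, grab_frame, get_calibration, job, recognise, cut_out, tip_of, env
from scipy.spatial.transform import Rotation as R
def att(c):
    a=np.array(c["attitude"],float)
    return a if a.shape==(3,3) else R.from_rotvec(a).as_matrix()
def cloud(cam):
    c=get_calibration(cam); im,d=grab_frame(cam)
    K=np.array(c["camera_matrix"]); v,u=np.mgrid[:384,:512]
    p=np.stack([(u-K[0,2])/K[0,0]*d,(v-K[1,2])/K[1,1]*d,d],-1)
    w=p@att(c).T+np.array(c["origin"]); w[d<=0]=np.nan
    return im,d,w
def save(n,im): cv2.imwrite("pics/"+n,cv2.cvtColor(im,cv2.COLOR_RGB2BGR))
E
python3 - <<'E'
from h import *
ims=[]
print(get_calibration("scene"))
for c in("scene","side"):
    im,d,w=cloud(c); save(c+"0.png",im); np.save(c+".npy",w)
    for n in("cup_small","cup_medium","dish_small","dish_medium"):
        for r in cut_out(c,n)[:4]:
            m=r["pixels"]; q=w[m]; q=q[~np.isnan(q[:,0])]
            print(c,n,round(r["confidence"],2),r["extent"],np.round(np.median(q,0)),np.round(np.percentile(q,[3,97],axis=0)).tolist())
print(read_state())
E
```

```text
pics
{'camera_matrix': array([[437.78036266,   0.        , 252.47594922],
       [  0.        , 437.78036266, 188.65765448],
       [  0.        ,   0.        ,   1.        ]]), 'origin': array([827.88758211, 537.56858503, 555.64870217]), 'attitude': array([-0.62098311, -2.57740658,  1.2520238 ])}
scene cup_medium 0.72 [223.9, 161.4, 26.5, 40.3] [544. -71.  43.] [[520.0, -107.0, 8.0], [563.0, -61.0, 63.0]]
scene cup_medium 0.69 [300.2, 187.4, 33.7, 46.2] [454.  71.  41.] [[394.0, 18.0, 2.0], [474.0, 86.0, 63.0]]
scene cup_medium 0.62 [279.8, 151.2, 29.4, 23.6] [452. -25.  83.] [[420.0, -52.0, 64.0], [464.0, -19.0, 99.0]]
scene cup_medium 0.56 [254.4, 138.3, 22.4, 34.2] [ 447. -135.   44.] [[420.0, -172.0, 6.0], [465.0, -125.0, 63.0]]
scene dish_small 0.76 [231.2, 313.3, 50.3, 47.6] [657. 220.   5.] [[626.0, 189.0, 3.0], [688.0, 253.0, 11.0]]
scene dish_small 0.27 [282.1, 143.5, 27.6, 30.8] [451. -27.  84.] [[392.0, -138.0, 3.0], [464.0, -19.0, 99.0]]
scene dish_medium 0.89 [203.2, 221.8, 47.9, 40.9] [620.  28.   5.] [[582.0, -9.0, 3.0], [656.0, 68.0, 12.0]]
side cup_small 0.92 [196.7
[... 699 characters left out ...]
581.0, -13.0, 2.0], [657.0, 65.0, 11.0]]
{'time': 0.5, 'joints': array([ 9.40203956e-01,  2.58586568e-01,  1.53506681e+00,  1.12370426e-05,
        1.34799348e+00, -2.02770065e-01]), 'joint_vel': array([ 0.00090063, -0.00054519, -0.00067732,  0.00154161,  0.00063766,
       -0.00042608]), 'effort': array([-1.25717590e-03, -4.36811113e+01, -2.84075886e+01,  7.18349009e-02,
        3.22818069e-02, -2.54935793e-05]), 'eef_pos': array([228.13378547, 500.42585191, 218.63311354]), 'ee_rot': array([-6.66905386e-01, -3.06995778e+00,  7.08972018e-05]), 'wrist_force': array([ 0.09471233, -0.12451745, -0.47782617]), 'ft_torque': array([0.01580069, 0.02179653, 0.02066296]), 'opening': 92.81262890204631}
```

Run:
```python
from h import *
a=cv2.imread("pics/scene0.png")[100:384,150:400];b=cv2.imread("pics/side0.png")[100:320,120:350]
b=cv2.resize(b,(250*1,284))
cv2.imwrite("pics/both.png",cv2.resize(np.hstack([a,b]),(800,454),interpolation=cv2.INTER_CUBIC))
for c in("scene","side"):
    w=np.load(c+".npy").reshape(-1,3); w=w[~np.isnan(w[:,0])]
    w=w[(w[:,0]>380)&(w[:,0]<520)&(abs(w[:,1]+40)<70)]
    for lo,hi in((127,140),(104,127),(98,102),(72,95),(62,69)):
        q=w[(w[:,2]>lo)&(w[:,2]<hi)]; print(c,lo,len(q),np.percentile(q,[2,98],axis=0).round().tolist() if len(q) else "")
    W=np.load(c+".npy").reshape(-1,3); W=W[~np.isnan(W[:,0])]
    for x0,y0 in((657,219),(620,27)):
        q=W[(np.hypot(W[:,0]-x0,W[:,1]-y0)<60)&(W[:,2]>7.5)&(W[:,2]<20)]
        A=np.c_[2*q[:,:2],np.ones(len(q))]; s=np.linalg.lstsq(A,(q[:,:2]**2).sum(1),rcond=None)[0]
        print(c,"rim",s[:2].round(1),np.sqrt(s[2]+s[0]**2+s[1]**2).round(1),len(q))
    q=W[(W[:,2]>15)&(W[:,0]>200)]; 
    H=np.round(q[:,:2]/40)*40; u,n=np.unique(H,axis=0,return_counts=True)
    print([(int(a[0]),int(a[1]),int(q[(H==a).all(1),2].max())) for a,k in zip(u,n) if k>15])
```

```text
scene 127 114 [[423.0, -60.0, 127.0], [457.0, -25.0, 132.0]]
scene 104 273 [[425.0, -58.0, 105.0], [457.0, -26.0, 127.0]]
scene 98 99 [[417.0, -64.0, 98.0], [462.0, -20.0, 102.0]]
scene 72 267 [[420.0, -57.0, 73.0], [464.0, -19.0, 94.0]]
scene 62 216 [[411.0, -87.0, 62.0], [518.0, -12.0, 69.0]]
scene rim [656.4 220.3] 32.7 439
scene rim [619.4  29.1] 39.7 332
[(200, -1080, 95), (240, -1120, 94), (240, -1080, 95), (280, -1120, 95), (280, -1080, 95), (280, -880, 34), (320, -1120, 96), (320, -1080, 117), (320, -960, 85), (320, -920, 128), (320, -880, 153), (320, -840, 169), (320, -800, 184), (360, -1160, 93), (360, -1120, 95), (360, -1080, 122), (360, -960, 34), (360, -920, 116), (360, -880, 140), (360, -840, 149), (400, -1120, 95), (400, -1080, 126), (400, -280, 26), (400, -40, 99), (440, -1160, 101), (440, -1120, 95), (440, -1080, 132), (440, -280, 27), (440, -160, 64), (440, -120, 64), (440, -80, 130), (440, -40, 132), (440, 0, 98), (440, 40, 64), (440, 80, 65), (440, 280, 40), (440, 320, 41), (480, -1160, 94), (480, -1120, 121), (480, -1080, 135), (480, -320, 22), (480, -160, 64), (
[... 807 characters left out ...]
 (360, 960, 121), (400, -280, 24), (400, -160, 64), (400, -80, 75), (400, -40, 99), (400, 960, 114), (440, -320, 22), (440, -280, 27), (440, -160, 64), (440, -120, 64), (440, -80, 131), (440, -40, 132), (440, 40, 64), (440, 80, 64), (440, 280, 43), (440, 320, 41), (440, 960, 105), (480, -320, 23), (480, -160, 64), (480, -80, 96), (480, -40, 100), (480, 40, 64), (480, 80, 64), (480, 280, 42), (480, 320, 41), (480, 960, 96), (520, -120, 65), (520, -80, 64), (560, -120, 64), (560, -80, 65), (560, 920, 38), (600, 840, 38), (600, 880, 38), (600, 920, 38), (640, 880, 46), (640, 920, 46), (680, 880, 38), (680, 920, 43), (680, 960, 40), (720, 880, 36), (720, 920, 40), (720, 960, 38), (760, 920, 35)]
```

View pics/both.png

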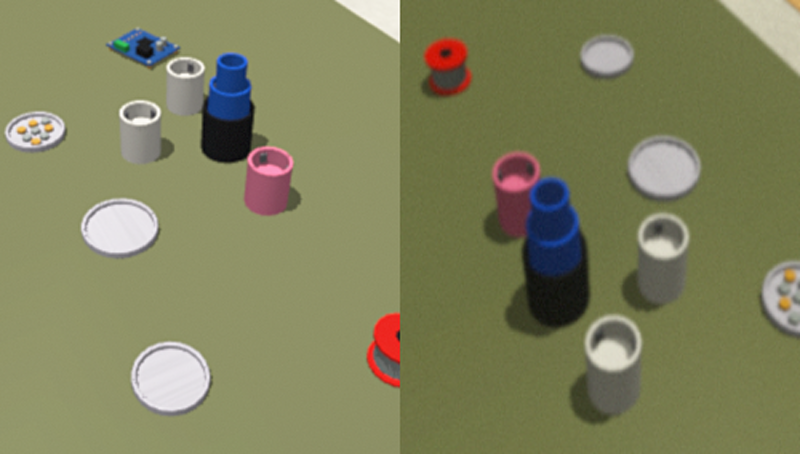

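The left view shows the stack, with the small blue cup on the medium one in the black cup, at about (230,110) in the crop. The two empty dishes are at (120,227), the larger, and (170,377), the smaller. The nuts dish, two white cups and a pink one are separate. The rim fits give radii of 33 and 40 mm, which match the given sizes. I'll move above the stack.

Emit:
{"name": "apply_moves", "arguments": {
  "targets": [
    [0,0,0,0.018,-0.045,0.002,1],
    [0,0,0,0.018,-0.045,0.002,1],
    [0,0,0,0.018,-0.045,0.002,1],
    [0,0,0,0.018,-0.045,0.002,1],
    [0,0,0,0.018,-0.045,0.002,1],
    [0,0,0,0.018,-0.045,0.002,1]
  ],
  "squeeze": 15
}}

```text
time: 1.1
eef_pos: [335.9, 226.9, 230.4]
ee_rot: [0.648, 3.073, 0.004]
wrist_force: [0.9, 0.6, -0.2]
opening: 92.7
```

Emit:
{"name": "apply_moves", "arguments": {
  "targets": [
    [0,0,0,0.018,-0.045,0.002,1],
    [0,0,0,0.018,-0.045,0.002,1],
    [0,0,0,0.018,-0.045,0.002,1],
    [0,0,0,0.018,-0.045,0.002,1],
    [0,0,0,0.018,-0.045,0.002,1],
    [0,0,0,0.015,-0.04,0.002,1],
    [0,0,0,0,0,0,1]
  ]
}}

```text
time: 1.8
eef_pos: [444.4, -53.5, 245.5]
ee_rot: [0.655, 3.061, 0.003]
wrist_force: [-0.8, 0.6, 0.1]
opening: 92.8
```

```bash
cat >> h.py <<'E'
def circ(q):
    A=np.c_[2*q[:,:2],np.ones(len(q))]; s=np.linalg.lstsq(A,(q[:,:2]**2).sum(1),rcond=None)[0]
    return s[:2].round(1),np.sqrt(s[2]+s[0]**2+s[1]**2).round(1),len(q)
E
python3 - <<'E'
from h import *
s=read_state(); print(s["eef_pos"],s["wrist_force"],s["opening"],R.from_rotvec(s["ee_rot"]).as_matrix().round(3))
im,d,w=cloud("wrist"); save("w1.png",im); W=w.reshape(-1,3); W=W[~np.isnan(W[:,0])]
W=W[np.hypot(W[:,0]-440,W[:,1]+45)<45]
for lo,hi in((127,136),(95,102),(62,69)):
    q=W[(W[:,2]>lo)&(W[:,2]<hi)]; print(lo,len(q),circ(q) if len(q)>20 else"", np.percentile(q,[2,98],axis=0).round().tolist() if len(q) else "")
E
```

```text
[444.3994277  -53.46202016 245.4764728 ] [-0.77161192  0.63664543  0.09088077] 92.7631755137167 [[-0.912  0.409  0.011]
 [ 0.409  0.912 -0.   ]
 [-0.01   0.004 -1.   ]]
127 425 (array([441.4, -45. ]), np.float64(15.8), 425) [[425.0, -62.0, 127.0], [458.0, -28.0, 131.0]]
95 424 (array([439.9, -44.9]), np.float64(21.3), 424) [[418.0, -69.0, 95.0], [458.0, -22.0, 101.0]]
62 387 (array([442.1, -45.5]), np.float64(29.8), 387) [[411.0, -76.0, 63.0], [463.0, -15.0, 67.0]]
```

View pics/w1.png

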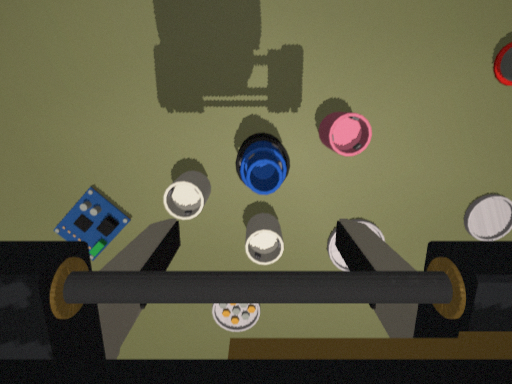

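The wrist view shows the blue nest at about (263,165), with free room on the jaw line. The small cup's axis is at (441,-45). Its top measures about 130, as expected.

Emit:
{"name": "apply_moves", "arguments": {
  "targets": [
    [0,0.63,0,-0.0035,0.0085,0,1],
    [0,0,0,0,0,-0.03,1],
    [0,0,0,0,0,-0.03,1],
    [0,0,0,0,0,-0.02,1],
    [0,0,0,0,0,0,1]
  ]
}}

```text
time: 2.35
eef_pos: [436.6, -33.6, 164.1]
ee_rot: [-0.647, -3.072, -0.005]
wrist_force: [-0.2, 0.8, -0.1]
opening: 92.9
```

Emit:
{"name": "apply_moves", "arguments": {
  "targets": [
    [0,0,0,0.004,-0.011,0,1],
    [0,0,0,0,0,0,1],
    [0,0,0,0,0,0,1]
  ]
}}

```text
time: 2.65
eef_pos: [441.4, -42.5, 166.6]
ee_rot: [-0.639, -3.076, -0.005]
wrist_force: [0.9, -1.3, 0.7]
opening: 92.9
```

Emit:
{"name": "apply_moves", "arguments": {
  "targets": [
    [0,0,0,-0.0005,-0.0025,-0.02,1],
    [0,0,0,0,0,-0.02,1],
    [0,0,0,0,0,-0.015,1],
    [0,0,0,0,0,0,1],
    [0,0,0,0,0,0,1]
  ]
}}

```text
time: 3.15
eef_pos: [445.2, -46.6, 115.8]
ee_rot: [0.639, 3.064, 0.003]
wrist_force: [1.0, -0.8, 0.5]
opening: 93.1
```

Emit:
{"name": "apply_moves", "arguments": {
  "targets": [
    [0,0,0,-0.004,0.0015,-0.012,1],
    [0,0,0,0,0,0,1],
    [0,0,0,0,0,0,1]
  ]
}}

```text
time: 3.45
eef_pos: [443.7, -46.0, 107.2]
ee_rot: [0.638, 3.058, 0.002]
wrist_force: [-0.1, 0.2, 1.0]
opening: 92.9
```

Emit:
{"name": "apply_moves", "arguments": {
  "targets": [
    [0.2,0.9,0,-0.0025,0.001,-0.004,1],
    [0,0,0,0,0,0,1],
    [0,0,0,0,0,0,1]
  ]
}}

```text
time: 3.75
eef_pos: [442.7, -45.5, 105.0]
ee_rot: [0.641, 3.072, 0.001]
wrist_force: [0.8, -0.2, 0.6]
opening: 92.8
```

Emit:
{"name": "apply_moves", "arguments": {
  "targets": [
    [0,0,0,-0.0015,0.0005,-0.003,1],
    [0,0,0,0,0,0,0.2],
    [0,0,0,0,0,0,0.2],
    [0,0,0,0,0,0,0.2],
    [0,0,0,0,0,0,0.2],
    [0,0,0,0,0,0,0.2],
    [0,0,0,0,0,0,0.2],
    [0,0,0,0,0,0,0.2]
  ],
  "squeeze": 20
}}

```text
time: 4.55
eef_pos: [441.2, -45.0, 101.9]
ee_rot: [0.641, 3.072, 0.001]
wrist_force: [1.0, -0.3, 0.1]
opening: 41.5
```

Emit:
{"name": "apply_moves", "arguments": {
  "targets": [
    [0,0,0,0,0,0,0],
    [0,0,0,0,0,0,0],
    [0,0,0,0,0,0,0],
    [0,0,0,0,0,0,0]
  ]
}}

```text
time: 4.95
eef_pos: [441.2, -45.0, 101.9]
ee_rot: [0.64, 3.072, 0.001]
wrist_force: [0.5, 0.2, -0.9]
opening: 35.6
```

Gripped at 35.6 mm, which matches the 36 mm cup. I'll pull it straight up.

Emit:
{"name": "apply_moves", "arguments": {
  "targets": [
    [0,0,0,0,0,0.008,0],
    [0,0,0,0,0,0.01,0],
    [0,0,0,0,0,0.01,0],
    [0,0,0,0,0,0.015,0],
    [0,0,0,0,0,0.02,0],
    [0,0,0,0,0,0.02,0],
    [0,0,0,0,0,0.01,0],
    [0,0,0,0,0,0,0]
  ]
}}

```text
time: 5.75
eef_pos: [441.2, -44.8, 204.0]
ee_rot: [0.64, 3.069, 0.001]
wrist_force: [0.0, -0.5, -1.1]
opening: 36.1
```

Run:
```python
from h import *
s=read_state(); print(s["eef_pos"],s["wrist_force"],s["opening"])
im,d,w=cloud("side"); save("s1.png",cv2.resize(im[130:300,130:320],None,fx=3,fy=3)); W=w.reshape(-1,3); W=W[np.hypot(W[:,0]-441,W[:,1]+45)<32]
print(np.histogram(W[:,2],np.arange(60,240,6)))
```

```text
[441.23953422 -44.8432316  203.96987957] [ 0.02652153 -0.54054508 -1.12591943] 36.107210501361685
(array([120, 148, 226, 122, 124, 151, 227,   1,   0,   0,   0,   0,   0,
         0,   0,   0,   0,   0,   0,  30,  70,  73,  70,  45,  34,  37,
        35,  23,   2]), array([ 60,  66,  72,  78,  84,  90,  96, 102, 108, 114, 120, 126, 132,
       138, 144, 150, 156, 162, 168, 174, 180, 186, 192, 198, 204, 210,
       216, 222, 228, 234]))
```

View pics/s1.png

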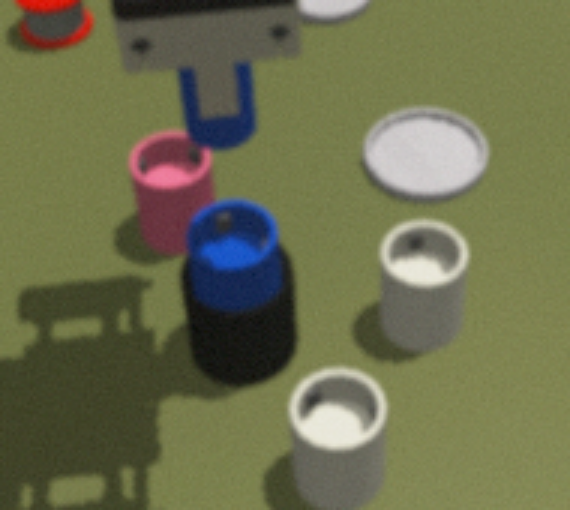

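The side view shows the small cup hanging in the fingers at about (220,105), with the medium cup still in the black cup at (235,250). Next I carry it to the small dish.

Emit:
{"name": "apply_moves", "arguments": {
  "targets": [
    [0,0,0,0.015,0.018,0,0],
    [0,0,0,0.022,0.027,0,0],
    [0,0,0,0.022,0.027,0,0],
    [0,0,0,0.022,0.027,0,0],
    [0,0,0,0.022,0.027,0,0],
    [0,0,0,0.022,0.027,0,0],
    [0,0,0,0.022,0.027,0,0],
    [0,0,0,0.022,0.027,0,0]
  ]
}}

```text
time: 6.6
eef_pos: [608.9, 167.6, 194.9]
ee_rot: [-0.651, -3.066, 0.005]
wrist_force: [0.5, 0.1, -0.3]
opening: 35.7
```

Emit:
{"name": "apply_moves", "arguments": {
  "targets": [
    [0,0,0,0.02,0.025,-0.005,0],
    [0,0,0,0.01,0.012,-0.02,0],
    [0,0,0,0,0,-0.02,0],
    [0,0,0,0,0,0,0],
    [0,0,0,0,0,0,0]
  ]
}}

```text
time: 7.1
eef_pos: [639.2, 210.9, 140.5]
ee_rot: [-0.642, -3.059, 0.008]
wrist_force: [0.6, 0.3, 0.1]
opening: 36.2
```

Emit:
{"name": "apply_moves", "arguments": {
  "targets": [
    [-0.2,-0.9,0,0.018,0.008,-0.02,0],
    [0,0,0,0,0,-0.025,0],
    [0,0,0,0,0,-0.02,0],
    [0,0,0,0,0,0,0],
    [0,0,0,0,0,0,0]
  ]
}}

```text
time: 7.6
eef_pos: [659.3, 217.2, 79.2]
ee_rot: [0.648, 3.068, -0.006]
wrist_force: [0.4, -0.0, -0.2]
opening: 35.9
```

Run:
```python
from h import *
s=read_state(); print(s["eef_pos"],s["ee_rot"],s["wrist_force"])
for c in("side","scene"):
    im,d,w=cloud(c); W=w.reshape(-1,3); W=W[~np.isnan(W[:,0])]
    m=(np.hypot(W[:,0]-s["eef_pos"][0],W[:,1]-s["eef_pos"][1])<26)&(W[:,2]>15)&(W[:,2]<s["eef_pos"][2]-3)
    q=W[m]; print(c,len(q),circ(q),np.percentile(q,[1,99],axis=0).round(1).tolist())
    q=W[(np.hypot(W[:,0]-657,W[:,1]-219)<45)&(W[:,2]>7.5)&(W[:,2]<14)]; print("rim",circ(q))
```

```text
[659.28948294 217.15399774  79.19039653] [ 0.64842657  3.06823769 -0.00592718] [ 0.44141894 -0.04121745 -0.21791801]
side 136 (array([658.7, 214.7]), np.float64(16.6), 136) [[640.9, 196.4, 53.0], [672.8, 220.7, 76.0]]
rim (array([657.3, 216.9]), np.float64(32.7), 146)
scene 103 (array([657.9, 218.6]), np.float64(16.5), 103) [[650.0, 221.2, 51.7], [674.4, 236.1, 66.7]]
rim (array([656.6, 220.5]), np.float64(32.6), 340)
```

The cup is within 2.5 mm of the dish centre in both cameras, so I'll lower it.

Emit:
{"name": "apply_moves", "arguments": {
  "targets": [
    [0,0,0,-0.001,0.0015,-0.015,0],
    [0,0,0,0,0,-0.015,0],
    [0,0,0,0,0,-0.008,0],
    [0,0,0,0,0,0,0],
    [0,0,0,0,0,0,0]
  ]
}}

```text
time: 8.2
eef_pos: [659.4, 218.9, 41.0]
ee_rot: [0.648, 3.064, -0.003]
wrist_force: [-0.6, 1.1, -0.3]
opening: 35.6
```

Emit:
{"name": "apply_moves", "arguments": {
  "targets": [
    [0,0,0,-0.001,0,-0.004,0],
    [0,0,0,0,0,-0.002,0],
    [0,0,0,0,0,0,0],
    [0,0,0,0,0,-0.001,0],
    [0,0,0,0,0,0,0]
  ]
}}

```text
time: 8.7
eef_pos: [658.8, 219.1, 34.2]
ee_rot: [0.647, 3.063, -0.003]
wrist_force: [0.2, -0.4, -0.7]
opening: 35.8
```

Emit:
{"name": "apply_moves", "arguments": {
  "targets": [
    [0,0,0,0,0,-0.001,0],
    [0,0,0,0,0,0,0],
    [0,0,0,0,0,-0.001,0],
    [0,0,0,0,0,0,0]
  ]
}}

```text
time: 9.1
eef_pos: [659.2, 219.1, 32.6]
ee_rot: [0.647, 3.062, -0.002]
wrist_force: [0.2, 0.4, -0.5]
opening: 36.0
```

Emit:
{"name": "apply_moves", "arguments": {
  "targets": [
    [0,0,0,0,0,-0.001,0],
    [0,0,0,0,0,0,0],
    [0,0,0,0,0,-0.001,0],
    [0,0,0,0,0,0,0]
  ]
}}

```text
time: 9.5
eef_pos: [660.0, 219.0, 32.1]
ee_rot: [0.647, 3.06, -0.002]
wrist_force: [0.4, -0.3, 0.1]
opening: 36.2
```

Emit:
{"name": "apply_moves", "arguments": {
  "targets": [
    [0.2,0.8,0,-0.001,0,-0.001,0],
    [0,0,0,0,0,-0.0005,0],
    [0,0,0,0,0,0,0]
  ]
}}

```text
time: 9.8
eef_pos: [660.1, 219.0, 31.9]
ee_rot: [0.65, 3.073, 0.001]
wrist_force: [-1.7, 0.7, 0.7]
opening: 35.9
```

The cup has stopped at z 31.9 with a lateral reaction, so it is in contact. I'll release and rise.

Emit:
{"name": "apply_moves", "arguments": {
  "targets": [
    [0,0,0,0,0,0,0.7],
    [0,0,0,0,0,0,0.7],
    [0,0,0,0,0,0,0.7],
    [0,0,0,0,0,0,0.7],
    [0,0,0,0,0,0,0.7]
  ]
}}

```text
time: 10.3
eef_pos: [658.8, 219.0, 29.8]
ee_rot: [-0.649, -3.071, 0.001]
wrist_force: [-0.6, 0.4, -0.9]
opening: 64.3
```

Emit:
{"name": "apply_moves", "arguments": {
  "targets": [
    [0,0,0,0,0,0.01,1],
    [0,0,0,0,0,0.03,1],
    [0,0,0,0,0,0.04,1],
    [0,0,0,0,0,0.04,1],
    [0,0,0,0,0,0.03,1],
    [0,0,0,-0.02,-0.025,0.01,1],
    [0,0,0,-0.022,-0.027,0,1],
    [0,0,0,-0.022,-0.027,0,1]
  ]
}}

```text
time: 11.1
eef_pos: [593.6, 141.0, 200.1]
ee_rot: [0.642, 3.073, 0.002]
wrist_force: [-0.6, 0.0, 0.3]
opening: 92.8
```

Run:
```python
from h import *
s=read_state(); print(s["eef_pos"],s["ee_rot"],s["opening"])
ims=[]
for c in("side","scene"):
    im,d,w=cloud(c); W=w.reshape(-1,3); W=W[~np.isnan(W[:,0])]
    n=np.hypot(W[:,0]-657,W[:,1]-219)<45
    q=W[n&(W[:,2]>14)&(W[:,2]<90)]; print(c,len(q),np.percentile(q,[1,99],axis=0).round(1).tolist())
    for a,b in((15,35),(35,55),(56,64)): 
        p=q[(q[:,2]>a)&(q[:,2]<b)]; print(a,circ(p) if len(p)>5 else 0)
    print("rim",circ(W[n&(W[:,2]>7.5)&(W[:,2]<14)]))
    v,u=np.where(np.hypot(w[...,0]-657,w[...,1]-219)<50); ims.append(cv2.resize(im[v.min()-15:v.max()+15,u.min()-15:u.max()+15],(350,350)))
save("c1.png",np.hstack(ims))
```

```text
[593.64053154 140.99989475 200.05618949] [6.42137222e-01 3.07316276e+00 1.94463573e-03] 92.80582726395085
side 372 [[641.3, 198.5, 14.9], [674.5, 233.1, 62.4]]
15 (array([658.4, 213.6]), np.float64(14.6), 115)
35 (array([659. , 216.4]), np.float64(16.2), 156)
56 (array([659.3, 216.9]), np.float64(15.9), 83)
rim (array([656.8, 216.8]), np.float64(29.3), 147)Traceback (most recent call last):
  File "<stdin>", line 11, in <module>
cv2.error: OpenCV(4.12.0) /io/opencv/modules/imgproc/src/resize.cpp:4208: error: (-215:Assertion failed) !ssize.empty() in function 'resize'
```

The small cup's top is at about 60 mm (4 + 56) and it is upright, within about 3 mm of the dish centre. On to the medium cup.

Emit:
{"name": "apply_moves", "arguments": {
  "targets": [
    [0,0,0,-0.02,-0.025,0,1],
    [0,0,0,-0.025,-0.03,0,1],
    [0,0,0,-0.025,-0.03,0,1],
    [0,0,0,-0.025,-0.03,0,1],
    [0,0,0,-0.022,-0.027,0,1],
    [0,0,0,-0.015,-0.02,0,1],
    [0,0,0,0,0,0,1],
    [0,0,0,0,0,0,1]
  ]
}}

```text
time: 11.95
eef_pos: [453.5, -30.5, 207.4]
ee_rot: [0.646, 3.064, -0.003]
wrist_force: [1.1, 0.3, 0.6]
opening: 93.3
```

Run:
```python
from h import *
s=read_state(); print(s["eef_pos"],s["ee_rot"],s["opening"])
im,d,w=cloud("wrist"); W=w.reshape(-1,3); W=W[~np.isnan(W[:,0])]; W=W[np.hypot(W[:,0]-440,W[:,1]+45)<45]
q=W[(W[:,2]>94)&(W[:,2]<103)]; print(circ(q),q[:,2].max(),np.percentile(q,[2,98],axis=0).round(1).tolist())
```

```text
[453.46176365 -30.46019121 207.40618244] [ 0.64618021  3.06362655 -0.00332376] 93.27800885693516
(array([440.4, -46. ]), np.float64(22.7), 696) 100.40648976476729 [[416.9, -69.5, 94.7], [463.8, -22.5, 100.1]]
```

Emit:
{"name": "apply_moves", "arguments": {
  "targets": [
    [0.1,0.5,0,-0.012,-0.014,-0.02,1],
    [0,0,0,0,0,-0.03,1],
    [0,0,0,0,0,-0.02,1],
    [0,0,0,0,0,0,1],
    [0,0,0,0,0,0,1]
  ]
}}

```text
time: 12.5
eef_pos: [446.7, -41.1, 137.6]
ee_rot: [0.637, 3.069, -0.002]
wrist_force: [0.5, -0.4, 1.2]
opening: 93.0
```

Emit:
{"name": "apply_moves", "arguments": {
  "targets": [
    [0,0,0,-0.006,-0.0045,-0.01,1],
    [0,0,0,0,0,-0.02,1],
    [0,0,0,0,0,-0.015,1],
    [0,0,0,0,0,-0.01,1],
    [0,0,0,0,0,0,1],
    [0,0,0,0,0,0,1]
  ]
}}

```text
time: 13.1
eef_pos: [444.0, -46.2, 84.1]
ee_rot: [0.629, 3.062, -0.004]
wrist_force: [-0.4, -0.6, 0.8]
opening: 93.0
```

Emit:
{"name": "apply_moves", "arguments": {
  "targets": [
    [0.2,0.9,0,-0.003,0.001,-0.007,1],
    [0,0,0,0,0,-0.004,1],
    [0,0,0,0,0,0,1],
    [0,0,0,0,0,0,1]
  ]
}}

```text
time: 13.5
eef_pos: [442.0, -45.6, 73.9]
ee_rot: [0.632, 3.076, -0.005]
wrist_force: [0.6, -0.5, -0.4]
opening: 92.8
```

Emit:
{"name": "apply_moves", "arguments": {
  "targets": [
    [0,0,0,-0.0015,0,-0.002,1],
    [0,0,0,0,0,0,0.3],
    [0,0,0,0,0,0,0.3],
    [0,0,0,0,0,0,0.3],
    [0,0,0,0,0,0,0.3],
    [0,0,0,0,0,0,0.3],
    [0,0,0,0,0,0,0.3],
    [0,0,0,0,0,0,0]
  ],
  "squeeze": 35
}}

```text
time: 14.3
eef_pos: [440.8, -45.7, 72.2]
ee_rot: [0.631, 3.075, -0.005]
wrist_force: [0.1, -0.0, -1.0]
opening: 49.4
```

Emit:
{"name": "apply_moves", "arguments": {
  "targets": [
    [0,0,0,0,0,0,0],
    [0,0,0,0,0,0,0],
    [0,0,0,0,0,0,0]
  ]
}}

```text
time: 14.6
eef_pos: [440.8, -45.7, 72.2]
ee_rot: [0.631, 3.075, -0.005]
wrist_force: [0.4, 1.0, -0.9]
opening: 49.8
```

Emit:
{"name": "apply_moves", "arguments": {
  "targets": [
    [0,0,0,0,0,0.006,0],
    [0,0,0,0,0,0.01,0],
    [0,0,0,0,0,0.012,0],
    [0,0,0,0,0,0.015,0],
    [0,0,0,0,0,0.02,0],
    [0,0,0,0,0,0.02,0],
    [0,0,0,0,0,0.01,0],
    [0,0,0,0,0,0,0]
  ]
}}

```text
time: 15.4
eef_pos: [439.4, -45.2, 171.7]
ee_rot: [0.632, 3.076, -0.004]
wrist_force: [0.6, -0.1, -2.0]
opening: 49.3
```

Run:
```python
from h import *
s=read_state(); print(s["eef_pos"],s["ee_rot"],s["opening"])
im,d,w=cloud("side"); save("s2.png",cv2.resize(im[110:300,130:320],None,fx=2.5,fy=2.5)); W=w.reshape(-1,3); W=W[np.hypot(W[:,0]-441,W[:,1]+45)<32]
print(np.histogram(W[:,2],np.arange(60,240,6)))
```

```text
[439.43079019 -45.20135951 171.6782183 ] [ 0.63164506  3.07565201 -0.00444055] 49.32126494755217
(array([163, 130,   0,   0,   0,   0,   0,   0,   0,   0,   0,   0,  13,
        82,  84,  87,  81,  77,  61,  54,  55,  50,  31,   5,   0,   0,
         0,   0,   0]), array([ 60,  66,  72,  78,  84,  90,  96, 102, 108, 114, 120, 126, 132,
       138, 144, 150, 156, 162, 168, 174, 180, 186, 192, 198, 204, 210,
       216, 222, 228, 234]))
```

View pics/s2.png

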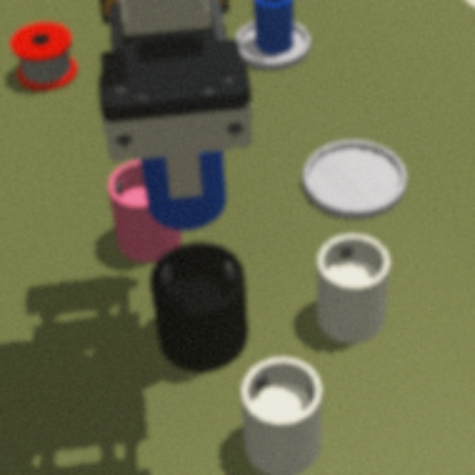

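The side view shows the medium cup out in the fingers at about (187,190), the black cup empty at (200,305), and the small cup standing in its dish at (273,30). I'll carry the medium cup to the larger dish.

Emit:
{"name": "apply_moves", "arguments": {
  "targets": [
    [0,0,0,0.02,0.008,0,0],
    [0,0,0,0.03,0.012,0,0],
    [0,0,0,0.03,0.012,0,0],
    [0,0,0,0.03,0.012,0,0],
    [0,0,0,0.03,0.012,0,0],
    [0,0,0,0.02,0.008,0,0],
    [0,0,0,0.005,0.002,0,0],
    [0,0,0,0,0,0,0]
  ]
}}

```text
time: 16.25
eef_pos: [603.7, 24.6, 161.2]
ee_rot: [-0.631, -3.062, 0.006]
wrist_force: [0.9, -0.5, -1.8]
opening: 49.4
```

Emit:
{"name": "apply_moves", "arguments": {
  "targets": [
    [-0.2,-0.9,0,0.015,0.003,-0.02,0],
    [0,0,0,0,0,-0.03,0],
    [0,0,0,0,0,-0.02,0],
    [0,0,0,0,0,0,0],
    [0,0,0,0,0,0,0]
  ]
}}

```text
time: 16.75
eef_pos: [613.2, 25.7, 88.2]
ee_rot: [-0.636, -3.072, 0.009]
wrist_force: [0.3, 1.3, -1.4]
opening: 49.5
```

Run:
```python
from h import *
s=read_state(); print(s["eef_pos"],s["ee_rot"],s["wrist_force"])
for c in("side","scene"):
    im,d,w=cloud(c); W=w.reshape(-1,3); W=W[~np.isnan(W[:,0])]
    m=(np.hypot(W[:,0]-s["eef_pos"][0],W[:,1]-s["eef_pos"][1])<35)&(W[:,2]>18)&(W[:,2]<s["eef_pos"][2]-3)
    q=W[m]; print(c,len(q),circ(q),np.percentile(q,[1,99],axis=0).round(1).tolist())
    q=W[(np.hypot(W[:,0]-620,W[:,1]-27.4)<50)&(W[:,2]>7.5)&(W[:,2]<14)]; print("rim",circ(q))
```

```text
[613.178906    25.67070395  88.24058664] [-0.63561717 -3.07210272  0.00903524] [ 0.31367353  1.33768878 -1.42796963]
side 297 (array([613.1,  25.3]), np.float64(24.3), 297) [[588.0, 0.2, 53.4], [628.9, 36.9, 84.3]]
rim (array([620.2,  25.7]), np.float64(39.7), 190)
scene 400 (array([611.6,  27.8]), np.float64(24.1), 400) [[593.2, 23.8, 55.1], [636.1, 53.1, 84.7]]
rim (array([619.5,  29.2]), np.float64(39.7), 273)
```

Emit:
{"name": "apply_moves", "arguments": {
  "targets": [
    [0,0,0,0.007,0.001,-0.012,0],
    [0,0,0,0,0,-0.015,0],
    [0,0,0,0,0,-0.008,0],
    [0,0,0,0,0,0,0],
    [0,0,0,0,0,0,0]
  ]
}}

```text
time: 17.35
eef_pos: [625.0, 26.1, 56.1]
ee_rot: [0.636, 3.071, -0.008]
wrist_force: [-0.6, 0.1, -1.5]
opening: 49.5
```

Emit:
{"name": "apply_moves", "arguments": {
  "targets": [
    [0,0,0,0,0,-0.004,0],
    [0,0,0,0,0,0,0],
    [0,0,0,0,0,0,0]
  ]
}}

```text
time: 17.65
eef_pos: [625.9, 26.1, 53.0]
ee_rot: [0.635, 3.069, -0.007]
wrist_force: [0.2, 0.3, -1.2]
opening: 49.4
```

Emit:
{"name": "apply_moves", "arguments": {
  "targets": [
    [0.1,0.4,0,-0.006,0.001,-0.004,0],
    [0,0,0,0,0,-0.003,0],
    [0,0,0,0,0,0,0],
    [0,0,0,0,0,-0.002,0],
    [0,0,0,0,0,0,0]
  ]
}}

```text
time: 18.15
eef_pos: [619.4, 27.3, 43.7]
ee_rot: [0.637, 3.076, -0.007]
wrist_force: [0.3, 0.1, -2.2]
opening: 49.4
```

Emit:
{"name": "apply_moves", "arguments": {
  "targets": [
    [0,0,0,0,0,-0.002,0],
    [0,0,0,0,0,0,0],
    [0,0,0,0,0,-0.001,0],
    [0,0,0,0,0,0,0]
  ]
}}

```text
time: 18.55
eef_pos: [619.6, 27.2, 40.5]
ee_rot: [0.637, 3.075, -0.007]
wrist_force: [-0.4, -0.2, -1.9]
opening: 49.0
```

Emit:
{"name": "apply_moves", "arguments": {
  "targets": [
    [0,0,0,0,0,-0.001,0],
    [0,0,0,0,0,0,0],
    [0,0,0,0,0,0,0]
  ]
}}

```text
time: 18.85
eef_pos: [620.1, 27.1, 39.9]
ee_rot: [0.637, 3.074, -0.007]
wrist_force: [-0.5, -0.5, -2.1]
opening: 49.5
```

Emit:
{"name": "apply_moves", "arguments": {
  "targets": [
    [0,0,0,0,0,-0.001,0],
    [0,0,0,0,0,0,0],
    [0,0,0,0,0,0,0]
  ]
}}

```text
time: 19.15
eef_pos: [620.6, 27.0, 39.9]
ee_rot: [0.636, 3.073, -0.007]
wrist_force: [1.0, -0.1, -2.2]
opening: 49.4
```

Emit:
{"name": "apply_moves", "arguments": {
  "targets": [
    [0,0,0,0,0,-0.0015,0],
    [0,0,0,0,0,0,0],
    [0,0,0,0,0,0,0]
  ]
}}

```text
time: 19.45
eef_pos: [621.4, 26.8, 39.9]
ee_rot: [0.635, 3.071, -0.007]
wrist_force: [0.1, 0.7, -1.4]
opening: 49.3
```

Emit:
{"name": "apply_moves", "arguments": {
  "targets": [
    [0,0,0,-0.0005,0,-0.0015,0],
    [0,0,0,0,0,0,0.85],
    [0,0,0,0,0,0,0.85],
    [0,0,0,0,0,0,0.85],
    [0,0,0,0,0,0,0.85],
    [0,0,0,0,0,0,0.85]
  ]
}}

```text
time: 20.05
eef_pos: [622.0, 26.7, 39.1]
ee_rot: [0.635, 3.069, -0.007]
wrist_force: [0.3, 0.7, 0.6]
opening: 78.6
```

Emit:
{"name": "apply_moves", "arguments": {
  "targets": [
    [0,0,0,0,0,0.01,1],
    [0,0,0,0,0,0.03,1],
    [0,0,0,0,0,0.04,1],
    [0,0,0,0,0,0.04,1],
    [0,0,0,0,0,0.04,1],
    [0,0,0,-0.03,0,0.03,1],
    [0,0,0,-0.04,0,0.02,1],
    [0,0,0,-0.04,0,0,1]
  ]
}}

```text
time: 20.85
eef_pos: [510.0, 26.3, 258.9]
ee_rot: [0.635, 3.068, -0.007]
wrist_force: [-0.1, -0.2, 0.1]
opening: 93.1
```

Emit:
{"name": "apply_moves", "arguments": {
  "targets": [
    [0,0,0,-0.04,0,0,1],
    [0,0,0,-0.04,0,0,1],
    [0,0,0,-0.02,0,0,1],
    [0,0,0,0,0,0,1],
    [0,0,0,0,0,0,1]
  ]
}}

```text
time: 21.35
eef_pos: [402.7, 26.9, 264.5]
ee_rot: [0.633, 3.059, -0.007]
wrist_force: [0.6, -0.4, -0.3]
opening: 93.2
```

Run:
```python
from h import *
s=read_state(); print(s["time"],s["eef_pos"],s["opening"])
ims=[]
for c in("side","scene"):
    im,d,w=cloud(c); W=w.reshape(-1,3); W=W[~np.isnan(W[:,0])]
    for x,y,r,t in((657,219,45,60),(620,27,52,66)):
        n=np.hypot(W[:,0]-x,W[:,1]-y)<r
        f=lambda a,b:(lambda p:circ(p) if len(p)>5 else 0)(W[n&(W[:,2]>a)&(W[:,2]<b)])
        q=W[n&(W[:,2]<100)]
        print(c,"top z",np.percentile(q[:,2],99).round(1),"low",f(16,35),"mid",f(36,t-5),"top",f(t-3,t+5))
    ims.append(cv2.resize(im[110:384,150:350] if c=="scene" else im[100:300,180:326],(380,520)))
save("fin.png",np.hstack(ims))
```

```text
21.35 [402.6601667   26.92707553 264.48152535] 93.24505243335085
side top z 61.2 low (array([659.9, 217.5]), np.float64(17.2), 104) mid (array([659.2, 216.2]), np.float64(16.1), 153) top (array([659.2, 217.1]), np.float64(15.9), 73)
side top z 67.5 low (array([621.7,  26.7]), np.float64(24.2), 178) mid (array([620.5,  24.6]), np.float64(22.0), 423) top (array([621.4,  26.3]), np.float64(22.8), 154)
scene top z 61.2 low (array([658.9, 221.1]), np.float64(16.0), 258) mid (array([658.9, 221.4]), np.float64(15.8), 370) top (array([658.5, 220.3]), np.float64(15.8), 238)
scene top z 67.3 low (array([620.2,  29. ]), np.float64(24.3), 219) mid (array([621.4,  31.4]), np.float64(21.9), 577) top (array([620.8,  30. ]), np.float64(22.8), 215)
```

View pics/fin.png

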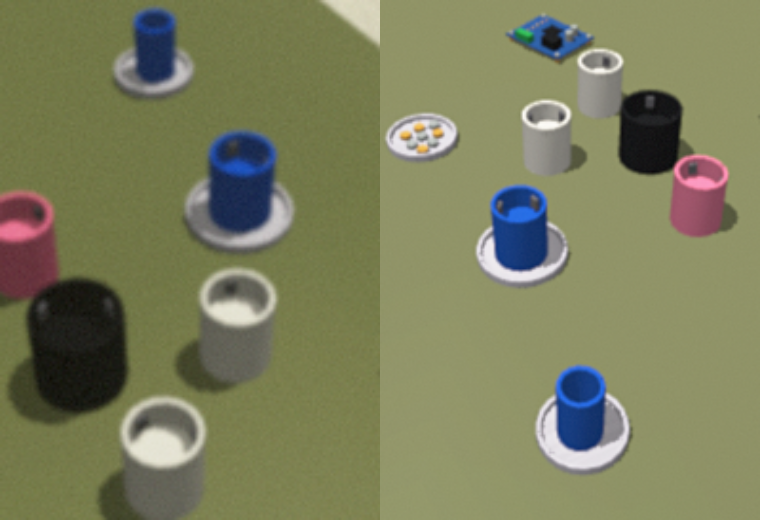

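Both blue cups stand upright and centred in their dishes, the medium one at (240,180) on the left and the small one at (155,45). Nothing else has moved.

```bash
python3 -c "
from rig import job
print(job.job_done())"
```

```text
the job is handed in; nothing more can be done
None
```

I pulled the small blue cup out and stood it in the smaller empty dish, then did the same with the medium cup in the larger one. The job was handed in at about 21 s of the 56 s allowed; it reports no verdict.

- **Position:** in the last check from both fixed cameras, the small cup's axis was about 2 mm from its dish centre and the medium cup's about 1 mm.
- **Height:** the cup tops measured 61 and 67 mm, against the 60 and 66 mm expected with the cups on the dish floors.
- **Upright and released:** both cups look upright, and the arm is clear of everything with the gripper open.
- **Disagreements:** the two cameras differ by about 4 mm in y, which cancels when comparing a cup with its dish. The wrist force did not clearly show the medium cup touching down (still about -2 N, near the cup's weight). I judged contact from the height stalling, and the picture after release agrees.

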